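# Draw the arched board out of the board rack into the wash pan

### The arm

A 6-joint arm with a two-finger parallel gripper is mounted at the origin on the work surface. World frame = base frame: x ahead of the robot, y to its left, z up, the work surface at z = 0. Lengths are in m, angles in rad, forces in N, time in s.
With the tool pointing down it reaches from about 0.4 to 0.825 m from the base axis. Payload 7 kg.
Tool frame: the origin (TCP) lies midway between the tips of the shut fingers; the grasp point (between the pads) lies 19 mm behind it; z points along the fingers, x is the direction in which the jaws open and shut, and the axes are right-handed (so a half turn about z gives the same grasp; the last joint's range is limited). The gripper opens to 88 mm and grips with 3 to 60 N. Pads are 19 mm wide; open, the fingers measure 130 mm over their backs; the gripper's body (78 mm by 193 mm) begins 47 mm behind the grasp point.
Start: joints at [1.449, 0.359, 0.012, 0, -1.224, -0.288], TCP at [0.269, 0.619, 0.227] pointing down, gripper open.
Joint ranges: [-3.07, 3.07], [-1.43, 2.12], [-1.02, 1.25], [-3.03, 1.67], [-3.05, -0], [-3.03, 3.03]. Speed limits (rad/s): [2.39, 2.39, 3.01, 3.14, 3.14, 3.14].

### API

Orientations are given as [roll, pitch, yaw] about the fixed x, y, z axes, in that order (R = Rz(yaw) Ry(pitch) Rx(roll)).
In Python, from station import status, eyes, workorder gives the robot as it stands.
- The arm moves only by the shell command python3 -m jog 'ROWS' [OPENING] [FORCE]. ROWS is JSON, a list of rows, each a list of 6 numbers: the shift along the world's x, y, z in mm, then the turn, a rotation vector about the world's x, y, z in rad. A call has 1 to 12 rows; each row shifts and turns the pose as measured when the row begins; what a row does not reach is not made up. A row lasts 1/10 s, in which the tool goes at most 50 mm and 8.59 degrees, less where a joint would pass 70% of its speed; a pose out of reach is approached as far as the arm can. A call with a gripper value outside its range is refused whole. OPENING is the opening, from 0 (shut) to 1 (fully open), set as the call begins (- or left out, the last holds). The fingers move at their own pace and stop on an object; FORCE is the grip in N (left out, the last holds). Time passes only in rows, so rows that do not move let the fingers close. It gives the time, the measured TCP pose, the force and the opening at its end, in the units of the state.
- status.get_state(): the state, without advancing time (a new reading comes with each control period).
- eyes.grab_frame(name): name is "scene" or "top" or "wrist"; returns the picture (480x640x3 uint8, blue, green, red); there is no depth.
- eyes.calibration(name): a dict with "camera_matrix" (3x3 intrinsics, pixels), "k1" (the pictures are not rectified: a ray, as slopes to the right and down, at radius r is drawn at 1 + k1 r^2 times it, then the intrinsics apply), "cam_to_world" (4x4, takes a point from camera to world coordinates); the wrist camera has in their place "hand_eye" (4x4, takes a point from camera to tool coordinates, whose origin is the TCP and whose axes are the tool frame's). Camera axes: x right, y up, looking along -z (the intrinsics and any distortion apply to the point x, -y, -z); pixel columns grow to the right and rows downward; lengths in m; the calibration is good to about 2 mm. A picture is of the moment at which its call begins: read the wrist's pose just before it. calibration takes no time and is no camera call.
- workorder.job_done(): hands the job in, once; it reports no verdict.
The state is a dict: "t": time; "q": joint angles; "qd": joint speeds; "joint_efforts": joint torques, N m; "eef_pos": TCP position; "ee_rot": TCP orientation; "force": force on the tool from outside, world axes, zero at the start; "moment": the same for the moment, N m; "width": finger opening in m.
Only numpy, scipy, OpenCV 4.12 (cv2) and the standard library are available. Lean on these libraries where they do the work, as an engineer would, in place of code of your own. Each camera call takes 0.05 s, during which the arm holds its last target. There are 200 camera calls.

### The job

The wooden board with the rounded top has to go to the wash. Slide it straight up out of its slot in the steel board rack, leaving the other two boards in their slots, and stand it in the deep, narrow steel pan: lower it gently until its foot is on the pan's floor, then let go (do not drop it in). It may lean on the pan's side; the pan must stay standing.

Things in the scene. Friction and masses are not known exactly. Their poses are not given: they have to be found in the camera images.
- arched_board: plain wooden board with half-round top, 10 mm thick (x), 110 wide (y), 175 tall (z; straight sides to 120), 0.09-0.18 kg. Origin: middle of its lower edge. Stands in one of three parallel slots, 70 mm apart along x, of a fixed steel rack: slot 14 mm wide, floor 10 mm above the table, wire hoops on both faces up to 68 mm above the table. Above them about 60 mm is free to the next board.
- square_board: bystander of the same wood, square-cornered, 10 mm thick, 150 mm wide, 165 mm tall, in another slot of the same rack. Origin: middle of its lower edge; x across its thickness, y along its width, z up
- low_board: bystander of the same wood, square-cornered, 10 mm thick, 150 mm wide, 115 mm tall, in the remaining slot. Origin: middle of its lower edge; x across its thickness, y along its width, z up
- deep_pan: loose, empty steel pan, open at the top, 0.7 kg: 108 mm (x) by 176 mm (y) over the rim, 100 mm high; inside 92 mm (x) by 160 mm (y), floor 4 mm above its underside. Origin: centre of its underside, z up. The board fits in with its width along the pan's y. (A wider, 50 mm low pan nearby is a bystander.)

How it is judged:
By the outcome, as a careful person would: the job done as asked, in the order asked, and still so for the second after the job is handed in, with the robot touching nothing.
It also fails if it takes over 40 s, if anything falls off the work surface, if the arm or the gripper's body presses on something with over 40 N, if the wrist force passes 120 N, or if a joint passes its speed limit or range.

## Working session

There is one attempt and no reset: what is moved stays moved. The work goes in short steps, Python scripts to look and compute and a shell command to move; the robot and the scene stay as the last step left them, time stands still between calls to the robot, and variables do not carry over. Pictures are saved under pics/ and viewed, about 8 in all and at most 12, crops included, and the job is handed in when it is done.

```bash
ls; mkdir -p pics
cat > h.py <<'E'
import numpy as np, cv2
from station import status, eyes, workorder
from scipy.spatial.transform import Rotation as R
def pose(s=None):
    s=s or status.get_state(); T=np.eye(4); T[:3,:3]=R.from_euler('xyz',s['ee_rot']).as_matrix(); T[:3,3]=s['eef_pos']; return T
def cam(n,T=None):
    c=eyes.calibration(n); M=np.array(c['cam_to_world']) if 'cam_to_world' in c else (pose() if T is None else T)@np.array(c['hand_eye'])
    return np.array(c['camera_matrix']),c['k1'],M
def rays(C,px):
    K,k,M=C; px=np.atleast_2d(np.array(px,float)); d=np.c_[(px[:,0]-K[0,2])/K[0,0],(px[:,1]-K[1,2])/K[1,1]]; u=d.copy()
    for _ in range(20): u=d/(1+k*(u**2).sum(1,keepdims=True))
    return M[:3,3],np.c_[u[:,0],-u[:,1],-np.ones(len(u))]@M[:3,:3].T
def plane(C,px,z):
    o,v=rays(C,px); return o+v*((z-o[2])/v[:,2:3])
def proj(C,P):
    K,k,M=C; p=(np.atleast_2d(P)-M[:3,3])@M[:3,:3]; u=np.c_[p[:,0],-p[:,1]]/-p[:,2:3]; u=u*(1+k*(u**2).sum(1,keepdims=True))
    return u*[K[0,0],K[1,1]]+K[:2,2]
def two(C1,p1,C2,p2):
    (a,u),(b,v)=rays(C1,p1),rays(C2,p2); u,v=u[0],v[0]
    s=np.linalg.lstsq(np.c_[u,-v],b-a,rcond=None)[0]; return (a+s[0]*u+b+s[1]*v)/2, np.linalg.norm(a+s[0]*u-b-s[1]*v)
E
python3 - <<'E'
from h import *
for n in('top','scene'):
    cv2.imwrite(f'pics/{n}0.png',eyes.grab_frame(n)); print(n,cam(n)[2].round(3).tolist(),cam(n)[0].round(1).tolist())
s=status.get_state();print(s['t'],s['eef_pos'],s['ee_rot'],s['width'],s['force'])
E
```

```text
pics
top [[0.022, 0.993, -0.115, 0.488], [-0.999, 0.017, -0.046, -0.01], [-0.044, 0.116, 0.992, 0.708], [0.0, 0.0, 0.0, 1.0]] [[454.2, 0.0, 323.0], [0.0, 454.2, 247.7], [0.0, 0.0, 1.0]]
scene [[-0.889, -0.309, 0.339, 0.881], [0.459, -0.619, 0.637, 0.595], [0.013, 0.722, 0.692, 0.682], [0.0, 0.0, 0.0, 1.0]] [[572.9, 0.0, 319.2], [0.0, 572.9, 233.2], [0.0, 0.0, 1.0]]
0.1 [0.26880402 0.61869537 0.22569068] [-3.14146084e+00 -1.51577123e-03 -1.98073702e+00] 0.08747997618420406 [ 0.71483936 -0.07734044 -0.69242751]
```

View pics/top0.png

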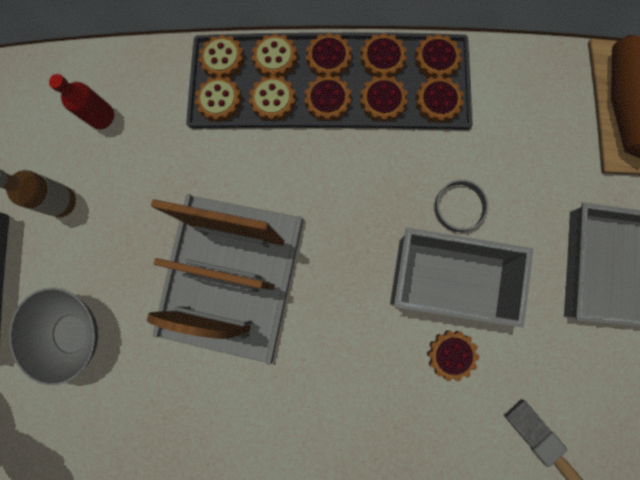

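View pics/scene0.png

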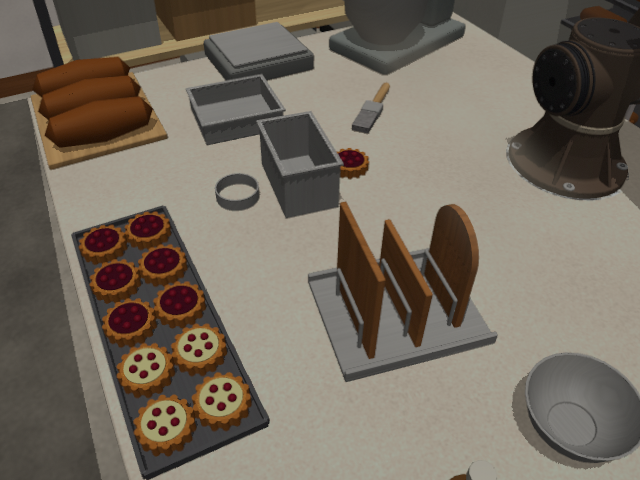

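The arched board is nearest the robot: top view ~(200,325), scene view apex ~(455,207). The low board is in the middle and the square one is far. The deep pan is at top ~(463,277). Next I'll measure the edges.

Run:
```python
from h import *
im=cv2.imread('pics/top0.png'); sc=cv2.imread('pics/scene0.png')
def brown(i):
    h=cv2.cvtColor(i,cv2.COLOR_BGR2HSV); return cv2.inRange(h,(3,110,50),(18,255,255))
C=cam('top');S=cam('scene')
for n,i,c,(x0,y0,x1,y1) in(('top',im,C,(140,190,300,350)),('scene',sc,S,(325,195,490,370))):
    m=np.zeros(i.shape[:2],np.uint8); m[y0:y1,x0:x1]=brown(i)[y0:y1,x0:x1]
    for k in cv2.findContours(m,0,2)[0]:
        if cv2.contourArea(k)>100: print(n,cv2.boundingRect(k),cv2.approxPolyDP(k,2.,True)[:,0].tolist())
a=cv2.resize(im[185:375,140:310],None,fx=3,fy=3,interpolation=2); b=cv2.resize(im[220:335,385:540],None,fx=1.9,fy=1.9,interpolation=2)
b=cv2.copyMakeBorder(b,0,a.shape[0]-b.shape[0],0,0,0); cv2.imwrite('pics/c1.png',np.hstack([a,b])); print(a.shape,b.shape)
print(plane(C,[[188,196],[302,215],[272,361],[155,338]],.008).round(3).tolist())
print('pan rim',plane(C,[[406,230],[533,248],[524,326],[394,304]],.1).round(3).tolist())
```

```text
top (148, 314, 77, 24) [[148, 317], [150, 322], [160, 327], [215, 337], [222, 337], [222, 333], [224, 334], [223, 331], [177, 323], [151, 314]]
top (154, 259, 109, 29) [[154, 262], [174, 269], [261, 287], [262, 284], [258, 280], [160, 259], [155, 259]]
top (152, 200, 116, 30) [[152, 201], [152, 205], [160, 209], [260, 229], [266, 229], [267, 225], [264, 222], [189, 206]]
scene (431, 204, 47, 123) [[452, 204], [442, 207], [437, 214], [431, 254], [458, 299], [452, 320], [453, 325], [458, 326], [477, 266], [477, 245], [467, 216], [458, 206]]
scene (337, 202, 95, 157) [[340, 203], [337, 267], [341, 267], [342, 254], [348, 251], [345, 254], [348, 258], [344, 257], [347, 261], [344, 276], [364, 321], [362, 342], [369, 358], [374, 354], [383, 287], [386, 287], [403, 322], [406, 312], [386, 272], [383, 274], [380, 270], [382, 257], [387, 261], [412, 309], [408, 332], [415, 346], [420, 345], [431, 292], [390, 220], [385, 220], [384, 241], [378, 265], [346, 203]]
(570, 510, 3) (570, 294, 3)
[[0.649, 0.243, 0.008], [0.62, 0.057, 0.008], [0.393, 0.097, 0.008], [0.421, 0.285, 0.008]]
pan rim [[0.584, -0.093, 0.1], [0.562, -0.267, 0.1], [0.457, -0.252, 0.1], [0.484, -0.077, 0.1]]
```

View pics/c1.png

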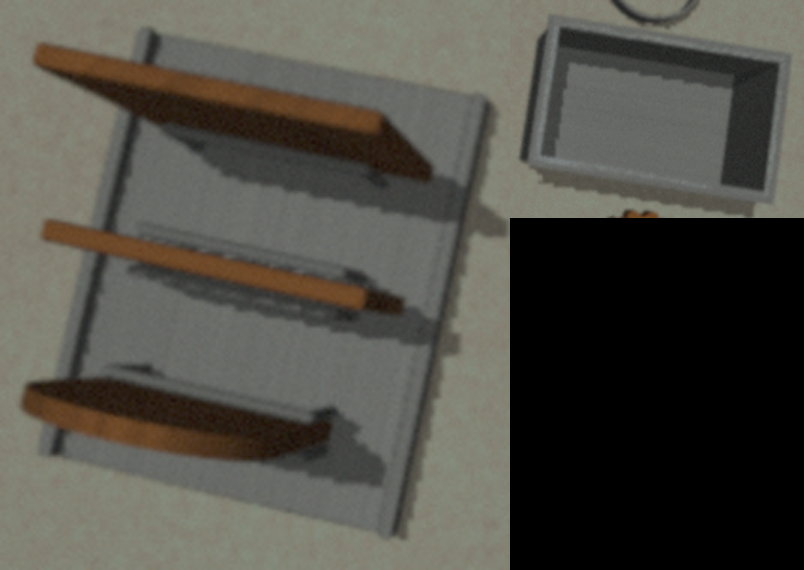

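Run:
```python
from h import *
C=cam('top');S=cam('scene')
f=lambda *p:[[140+x/3,185+y/3] for x,y in p]
q=plane(C,f((38,45),(383,110),(378,133),(36,65)),.175); print('sq',q.round(4).tolist())
l=plane(C,f((44,220),(367,287),(363,308),(42,240)),.125); print('low',l.round(4).tolist())
for n,b in(('sq',q),('low',l)):
    d=(b[0]-b[1]+b[3]-b[2]); print(n,'ctr',b.mean(0).round(4),'yaw',np.degrees(np.arctan2(-d[0],d[1])),'len',np.linalg.norm(d)/2,'thk',np.linalg.norm(b[0]-b[3]),np.linalg.norm(b[1]-b[2]))
for y in(-9,-10):
  r=np.radians(y); ex=np.array([np.cos(r),np.sin(r),0]); print('pred arch',l.mean(0)-.07*ex,q.mean(0)-.14*ex)
# arch: apex line candidates, near-face outline top edge, in rack frame
r=np.radians(-9.5); ex=np.array([np.cos(r),np.sin(r),0]); ey=np.array([-np.sin(r),np.cos(r),0])
# plane of near face of arched: through l.mean -.075 ex ; cast rim pixels onto it
for n,c,px in(('top',C,f((30,415),(60,428),(120,447),(180,456),(235,460),(270,455))),('scene',S,[[431,254],[437,214],[442,207],[452,204],[467,216],[477,245],[477,266],[458,326]])):
    o,v=rays(c,px)
    for off in(-.075,-.065):
        p0=l.mean(0)+off*ex; t=((p0-o)@ex)/(v@ex); P=o+v*t[:,None]; print(n,off,np.c_[(P-p0)@ey,P[:,2]].round(3).tolist())
```

```text
sq [[0.6053, 0.2281, 0.175], [0.5796, 0.0823, 0.175], [0.5703, 0.0839, 0.175], [0.5969, 0.2284, 0.175]]
low [[0.537, 0.242, 0.125], [0.5108, 0.095, 0.125], [0.5018, 0.0965, 0.125], [0.5281, 0.2423, 0.125]]
sq ctr [0.588  0.1557 0.175 ] yaw -10.212408035702463 len 0.1475123024998372 thk 0.008444863472559598 0.009482027072866425
low ctr [0.5194 0.169  0.125 ] yaw -10.159737410664716 len 0.14872677051144223 thk 0.00894016583032833 0.009190411310505485
pred arch [0.45027566 0.1799005  0.125     ] [0.4497705  0.17757246 0.175     ]
pred arch [0.4504773  0.18110546 0.125     ] [0.45017378 0.17998238 0.175     ]
top -0.075 [[0.047, 0.162], [0.026, 0.18], [-0.005, 0.196], [-0.026, 0.185], [-0.042, 0.163], [-0.047, 0.125]]
top -0.065 [[0.016, 0.237], [-0.003, 0.253], [-0.03, 0.266], [-0.047, 0.257], [-0.061, 0.238], [-0.066, 0.205]]
scene -0.075 [[-0.052, 0.049], [-0.058, 0.127], [-0.049, 0.148], [-0.027, 0.172], [0.011, 0.183], [0.046, 0.162], [0.058, 0.134], [0.056, 0.002]]
scene -0.065 [[-0.037, 0.066], [-0.043, 0.142], [-0.035, 0.163], [-0.013, 0.186], [0.024, 0.197], [0.058, 0.177], [0.07, 0.15], [0.068, 0.021]]
```

```bash
python3 -m jog '[[10,-20,15,0,0,-0.12],[18,-42,15,0,0,-0.12],[18,-42,5,0,0,-0.12],[18,-42,0,0,0,-0.12],[18,-42,0,0,0,-0.12],[18,-42,0,0,0,-0.12],[18,-42,0,0,0,-0.12],[18,-42,0,0,0,-0.12],[18,-42,0,0,0,-0.12],[18,-42,0,0,0,-0.12],[9,-20,0,0,0,-0.12],[0,0,0,0,0,0]]' 0.5 20
python3 - <<'E'
from h import *
T=pose(); im=eyes.grab_frame('wrist'); C=cam('wrist',T)
e=np.array([[.45,.18,z] for z in(.185,.135)]); print(T.round(3).tolist(), proj(C,e).round(0).tolist(),C[2].round(3).tolist())
cv2.imwrite('pics/w1.png',im)
E
```

```text
t: 1.3
eef_pos: [0.4502, 0.1825, 0.2557]
ee_rot: [-3.138, -0.009, 2.93]
force: [-0.1, 0.3, -0.7]
width: 0.0435
[[-0.978, 0.21, -0.01, 0.45], [0.21, 0.978, -0.001, 0.183], [0.009, -0.003, -1.0, 0.256], [0.0, 0.0, 0.0, 1.0]] [[325.0, 250.0], [324.0, 232.0]] [[-0.978, -0.204, -0.051, 0.436], [0.21, -0.937, -0.279, 0.107], [0.009, -0.284, 0.959, 0.413], [0.0, 0.0, 0.0, 1.0]]
```

View pics/w1.png

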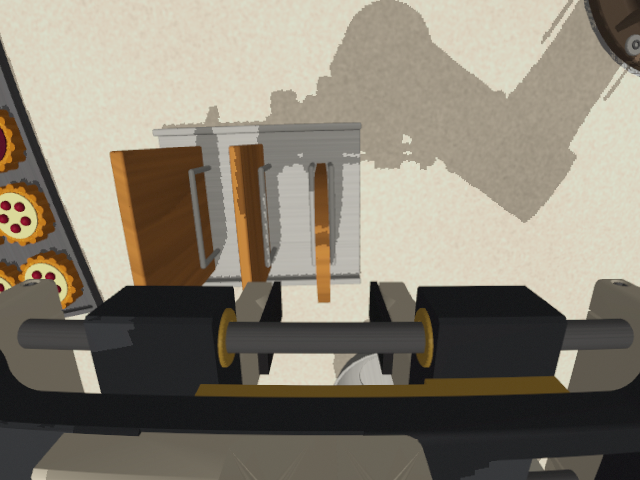

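Run:
```python
from h import *
C=cam('wrist',pose())
a=plane(C,[[360,128],[360,280],[154,132],[360,125]],.006); d=a[1]-a[0]; print(a.round(3).tolist(),np.degrees(np.arctan2(-d[0],d[1])),'from short edge',np.degrees(np.arctan2(*(a[2]-a[3])[[1,0]])))
im=cv2.imread('pics/w1.png'); h=cv2.cvtColor(im,cv2.COLOR_BGR2HSV); m=cv2.inRange(h,(3,110,50),(18,255,255))[:,300:345]
for r in range(160,305,10):
    x=np.where(m[r])[0]+300
    if len(x): print(r,x.min(),x.max(),end='; ')
```

```text
[[0.391, 0.105, 0.006], [0.425, 0.287, 0.006], [0.621, 0.059, 0.006], [0.391, 0.101, 0.006]] -10.325870296967379 from short edge -10.431131736871166
170 316 325; 180 315 326; 190 315 327; 200 315 327; 210 315 327; 220 315 328; 230 315 329; 240 316 328; 250 316 329; 260 316 329; 270 316 329; 280 317 329; 290 318 329; 300 318 329;
```

```bash
python3 -m jog '[[1,-2,-20,0,-0.01,0.03],[0,0,-40,0,0,0],[0,0,-35,0,0,0],[0,0,-20,0,0,0],[0,0,-5,0,0,0],[0,0,0,0,0,0]]' 0.5 20; python3 -m jog '[[0,0,0,0,0,0],[0,0,0,0,0,0],[0,0,0,0,0,0],[0,0,0,0,0,0],[0,0,0,0,0,0]]' 0 30
```

```text
t: 1.95
eef_pos: [0.4501, 0.1847, 0.1328]
ee_rot: [3.14, 0.002, 2.978]
force: [-0.1, -0.3, 0.9]
width: 0.044
t: 2.45
eef_pos: [0.452, 0.1874, 0.1369]
ee_rot: [3.135, 0.007, 2.98]
force: [2.5, 0.2, -1.1]
width: 0.01
```

```bash
python3 -m jog '[[0,0,5,0,0,0],[0,0,10,0,0,0],[0,0,15,0,0,0],[0,0,15,0,0,0],[0,0,15,0,0,0]]' 0 35; python3 -m jog '[[0,0,20,0,0,0],[0,0,20,0,0,0],[0,0,20,0,0,0],[0,0,20,0,0,0],[0,0,0,0,0,0]]'
python3 - <<'E'
from h import *
T=pose();cv2.imwrite('pics/s2.png',eyes.grab_frame('scene')); im=eyes.grab_frame('top'); cv2.imwrite('pics/t2.png',im)
E
```

```text
t: 2.95
eef_pos: [0.4508, 0.186, 0.1995]
ee_rot: [3.138, 0.004, 2.98]
force: [0.7, -0.3, -0.6]
width: 0.0097
t: 3.45
eef_pos: [0.451, 0.1854, 0.2888]
ee_rot: [3.134, 0.008, 2.979]
force: [0.3, 0.7, -1.1]
width: 0.0097
```

View pics/s2.png

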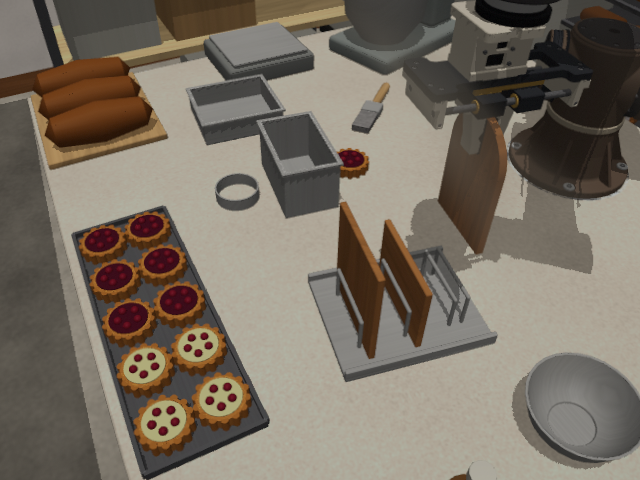

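The board is out with its foot edge at roughly (440,200)–(478,252), and both other boards are still in place. Now I'll refine the pan pose and the hang offset.

Run:
```python
from h import *
C=cam('top');S=cam('scene')
f=[[407.1,227.9],[532.4,250],[523.4,326.3],[395.5,305.3]]
P=plane(C,f,.1); print(P.round(4).tolist(),'c',P.mean(0).round(4))
for i in range(4): d=P[(i+1)%4]-P[i]; print(np.linalg.norm(d).round(4),np.degrees(np.arctan2(d[1],d[0])).round(1))
g=plane(S,[[258,121],[309,114],[341,165],[287,177]],.1); print('scene',g.round(3).tolist(),g.mean(0).round(4))
im=cv2.imread('pics/s2.png'); m=np.zeros((480,640),np.uint8); m[110:270,430:515]=cv2.inRange(cv2.cvtColor(im,cv2.COLOR_BGR2HSV),(3,90,40),(18,255,255))[110:270,430:515]
k=max(cv2.findContours(m,0,2)[0],key=cv2.contourArea); a=cv2.approxPolyDP(k,2,True)[:,0]
T=pose(); o,v=rays(S,a); ex=-T[:3,0]; ey=T[:3,1]
for off in(.005,-.005):
    p0=T[:3,3]+off*ex; t=((p0-o)@ex)/(v@ex); Q=o+v*t[:,None]; print(off,[(tuple(map(int,x)),((q-p0)@ey).round(3),q[2].round(3)) for x,q in zip(a,Q)])
```

```text
[[0.5869, -0.0945, 0.1], [0.5597, -0.2659, 0.1], [0.457, -0.2513, 0.1], [0.4827, -0.0794, 0.1]] c [ 0.5216 -0.1728  0.1   ]
0.1735 -99.0
0.1037 171.9
0.1738 81.5
0.1053 -8.3
scene [[0.559, -0.259, 0.1], [0.464, -0.238, 0.1], [0.487, -0.072, 0.1], [0.582, -0.083, 0.1]] [ 0.523  -0.1631  0.1   ]
0.005 [((494, 117), np.float64(0.022), np.float64(0.344)), ((487, 118), np.float64(0.01), np.float64(0.336)), ((489, 122), np.float64(0.015), np.float64(0.334)), ((481, 150), np.float64(0.013), np.float64(0.294)), ((487, 153), np.float64(0.025), np.float64(0.298)), ((484, 154), np.float64(0.02), np.float64(0.294)), ((483, 162), np.float64(0.022), np.float64(0.284)), ((479, 165), np.float64(0.016), np.float64(0.275)), ((469, 186), np.float64(0.007), np.float64(0.236)), ((465, 181), np.float64(-0.003), np.float64(0.236)), ((461, 184), np.float64(-0.01), np.float64(0.226)), ((462, 177), np.float64(-0.011), np.float64(0.236)), ((451, 177), np.float64(-0.035), np.float64(0.219)), ((448, 171), np.float64(-0.044), np.float64(0.221)), ((443, 177), np.float64(-0.053), np.float64(0.205)), ((438, 200), np
[... 599 characters left out ...]
float64(0.272)), ((479, 165), np.float64(0.004), np.float64(0.263)), ((469, 186), np.float64(-0.006), np.float64(0.223)), ((465, 181), np.float64(-0.016), np.float64(0.223)), ((461, 184), np.float64(-0.023), np.float64(0.213)), ((462, 177), np.float64(-0.025), np.float64(0.224)), ((451, 177), np.float64(-0.049), np.float64(0.206)), ((448, 171), np.float64(-0.059), np.float64(0.209)), ((443, 177), np.float64(-0.068), np.float64(0.192)), ((438, 200), np.float64(-0.068), np.float64(0.149)), ((475, 253), np.float64(0.041), np.float64(0.147)), ((482, 251), np.float64(0.053), np.float64(0.162)), ((506, 170), np.float64(0.053), np.float64(0.292)), ((505, 144), np.float64(0.039), np.float64(0.318))]
```

```bash
python3 -m jog '[[2,-20,0,0,0,0],[4,-40,0,0,0,0],[4,-42,0,0,0,0],[4,-42,0,0,0,0],[4,-42,0,0,0,0],[4,-42,0,0,0,0],[4,-42,0,0,0,0],[4,-40,0,-0.007,-0.05,0.01],[3,-28,0,-0.007,-0.05,0.006],[1,-12,0,0,0,0],[0,0,0,0,0,0],[0,0,0,0,0,0]]'
python3 - <<'E'
from h import *
T=pose(); u=-T[:3,2]; r=np.radians(-8.4); ex=np.array([np.cos(r),np.sin(r),0]); ey=np.array([-np.sin(r),np.cos(r),0]); c=np.array([.522,-.17,0])
F=T[:3,3]-.127*u; d=F-c; print('foot in pan',d@ex,d@ey,F[2],'tilt',np.degrees([u@ex,u@ey]).round(2),'yaw',np.degrees(np.arctan2(-T[1,0],-T[0,0])))
cv2.imwrite('pics/s3.png',eyes.grab_frame('scene')); t=eyes.grab_frame('top'); cv2.imwrite('pics/t3.png',t)
E
```

```text
t: 4.75
eef_pos: [0.4744, -0.179, 0.2725]
ee_rot: [-3.141, 0.087, 2.996]
force: [-0.3, 0.4, -1.6]
width: 0.01
foot in pan -0.03470903500098661 -0.015854106669583444 0.14593565849789436 tilt [-4.99  0.  ] yaw -8.340278126997871
```

```bash
python3 -c "
import cv2,numpy as np
s=cv2.imread('pics/s3.png')[20:260,150:470];t=cv2.imread('pics/t3.png')[180:380,340:580]
s=cv2.resize(s,(480,360));t=cv2.resize(t,(300,250));c=np.zeros((360,780,3),np.uint8);c[:,:480]=s;c[:250,480:]=t;cv2.imwrite('pics/c3.png',c)"
```

```text
(no output)
```

View pics/c3.png

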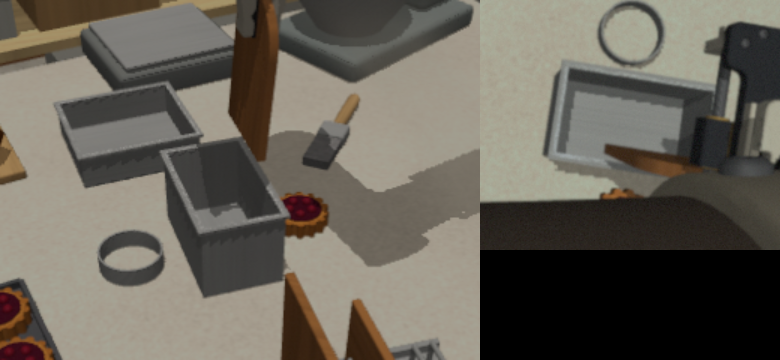

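The board is held above the pan, about 15 mm too far in -x and -y. I'll correct that, then lower.

```bash
cat > chk.py <<'E'
from h import *
s=status.get_state(); T=pose(s); u=-T[:3,2]; r=np.radians(-8.4); ex=np.array([np.cos(r),np.sin(r),0]); ey=np.array([-np.sin(r),np.cos(r),0]); c=np.array([.522,-.17,0])
F=T[:3,3]-.127*u; d=F-c; print('foot in pan',(d@ex).round(4),(d@ey).round(4),F[2].round(4),'tilt',np.degrees([u@ex,u@ey]).round(2),'t',s['t'],'F',s['force'].round(1),'w',s['width'])
E
python3 -m jog '[[8,6,0,0,-0.01,0],[8,7,0,0,0,0],[0,0,0,0,0,0]]'; python3 chk.py; python3 -m jog '[[0,0,-10,0,0,0],[0,0,-15,0,0,0],[0,0,-15,0,0,0],[0,0,-10,0,0,0],[0,0,0,0,0,0]]'; python3 chk.py; python3 -c "
from h import *
s=eyes.grab_frame('scene')[20:260,150:470];t=eyes.grab_frame('top')[180:380,340:580]
s=cv2.resize(s,(480,360));t=cv2.resize(t,(300,250));c=np.zeros((360,780,3),np.uint8);c[:,:480]=s;c[:250,480:]=t;cv2.imwrite('pics/c4.png',c)"
```

```text
t: 5.15
eef_pos: [0.4927, -0.1624, 0.2726]
ee_rot: [3.14, 0.099, 3.0]
force: [0.5, 0.2, -1.5]
width: 0.0099
foot in pan -0.0176 0.0035 0.1463 tilt [-5.64 -0.13] t 5.15 F [ 0.5  0.2 -1.5] w 0.009909593459714407
t: 5.65
eef_pos: [0.4929, -0.1602, 0.2186]
ee_rot: [3.139, 0.098, 3.003]
force: [0.1, 0.3, -1.3]
width: 0.01
foot in pan -0.0178 0.0058 0.0922 tilt [-5.58 -0.17] t 5.65 F [ 0.1  0.3 -1.3] w 0.009999598118628987
```

View pics/c4.png

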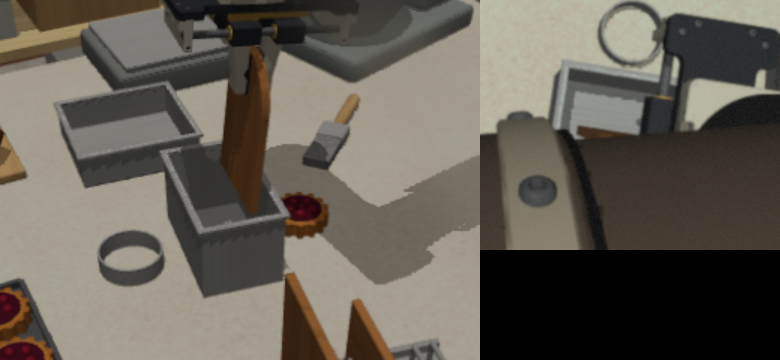

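The board's foot is inside the pan opening with clear margins. I'll lower it further, slowly at the end.

```bash
python3 -m jog '[[0,-1,-12,0,0,0],[0,-1,-18,0,0,0],[0,-1,-18,0,0,0],[0,-1,-12,0,0,0],[0,0,-6,0,0,0],[0,0,0,0,0,0]]'; python3 chk.py; python3 -m jog '[[0,0,-4,0,0,0],[0,0,-3,0,0,0],[0,0,0,0,0,0]]'; python3 chk.py
```

```text
t: 6.35
eef_pos: [0.4956, -0.165, 0.153]
ee_rot: [3.139, 0.106, 3.003]
force: [0.6, 0.0, -1.6]
width: 0.0095
foot in pan -0.0134 0.0016 0.0267 tilt [-6.07 -0.22] t 6.35 F [ 0.6  0.  -1.6] w 0.009461455106268477
t: 6.65
eef_pos: [0.4967, -0.1651, 0.1468]
ee_rot: [3.138, 0.109, 3.003]
force: [-0.1, -0.1, -0.7]
width: 0.0099
foot in pan -0.012 0.0017 0.0205 tilt [-6.21 -0.23] t 6.65 F [-0.1 -0.1 -0.7] w 0.00985701493127818
```

```bash
python3 -m jog '[[-6,1,0,0,0,0],[-6,1,0,0,0,0],[0,0,0,0,0,0]]'; python3 chk.py; python3 -m jog '[[0,0,-4,0,0,0],[0,0,-4,0,0,0],[0,0,-2,0,0,0],[0,0,0,0,0,0]]' ; python3 chk.py
```

```text
t: 6.95
eef_pos: [0.484, -0.1629, 0.1475]
ee_rot: [3.138, 0.11, 3.003]
force: [-0.0, -0.2, -1.9]
width: 0.0097
foot in pan -0.0248 0.002 0.0212 tilt [-6.27 -0.24] t 6.95 F [-0.  -0.2 -1.9] w 0.009659607711998563
t: 7.35
eef_pos: [0.4841, -0.1627, 0.1371]
ee_rot: [3.138, 0.111, 3.003]
force: [0.6, 0.1, -1.0]
width: 0.0099
foot in pan -0.0245 0.0022 0.0109 tilt [-6.35 -0.26] t 7.35 F [ 0.6  0.1 -1. ] w 0.009872797003083687
```

```bash
python3 -m jog '[[0,0,-3,0,0,0],[0,0,0,0,0,0]]'; python3 chk.py; python3 -m jog '[[0,0,-2,0,0,0],[0,0,0,0,0,0]]' ; python3 chk.py;  python3 -m jog '[[0,0,-2,0,0,0],[0,0,0,0,0,0]]' ; python3 chk.py
```

```text
t: 7.55
eef_pos: [0.4841, -0.1628, 0.1336]
ee_rot: [3.138, 0.111, 3.003]
force: [-0.8, -0.3, -1.5]
width: 0.0096
foot in pan -0.0245 0.0021 0.0074 tilt [-6.32 -0.25] t 7.55 F [-0.8 -0.3 -1.5] w 0.009613914123800789
t: 7.75
eef_pos: [0.4842, -0.1628, 0.1314]
ee_rot: [3.138, 0.11, 3.003]
force: [-0.5, -0.3, -1.0]
width: 0.0096
foot in pan -0.0245 0.0021 0.0051 tilt [-6.31 -0.24] t 7.75 F [-0.5 -0.3 -1. ] w 0.009627717981414157
t: 7.95
eef_pos: [0.4854, -0.1632, 0.1309]
ee_rot: [3.139, 0.113, 3.004]
force: [0.0, -0.4, -1.4]
width: 0.0098
foot in pan -0.0229 0.0018 0.0047 tilt [-6.45 -0.2 ] t 7.95 F [ 0.  -0.4 -1.4] w 0.009842290830295957
```

```bash
for i in 1 2; do python3 -m jog '[[0,0,-2,0,0,0],[0,0,0,0,0,0]]' >/dev/null; python3 chk.py; done
```

```text
foot in pan -0.0214 0.0013 0.0048 tilt [-6.61 -0.15] t 8.15 F [ 0.5 -0.4 -0.7] w 0.00996128681967848
foot in pan -0.02 0.0007 0.0047 tilt [-6.76 -0.11] t 8.35 F [-0.4 -0.2 -2.2] w 0.009885354191261382
```

Run:
```python
from h import *
s=status.get_state(); print(s['q'].round(3),s['joint_efforts'].round(1),s['force'],s['moment'])
s=eyes.grab_frame('scene')[20:260,150:470];t=eyes.grab_frame('wrist')
s=cv2.resize(s,(440,330));t=cv2.resize(t,(360,270));c=np.zeros((330,800,3),np.uint8);c[:,:440]=s;c[:270,440:]=t;cv2.imwrite('pics/c5.png',c)
```

```text
[ 0.076  0.114 -0.577  0.035 -0.764 -0.235] [ -0.  -34.9  25.4   6.2   0.4   0. ] [-0.35413259 -0.20425364 -2.16239738] [ 0.08875826  0.3769771  -0.03582032]
```

View pics/c5.png

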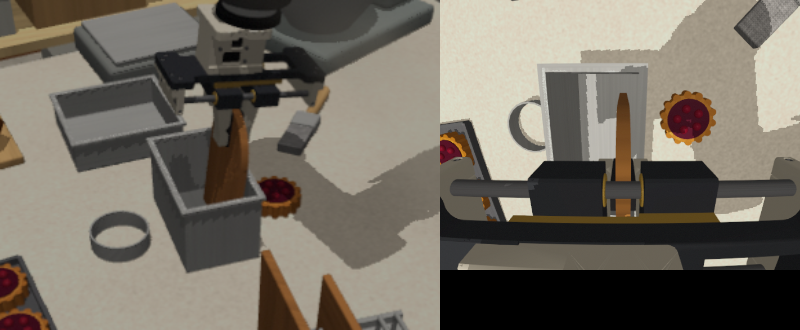

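```bash
python3 -m jog '[[0,0,-3,0,0,0]]' >/dev/null; python3 chk.py; python3 -m jog '[[0,0,-3,0,0,0]]' >/dev/null; python3 chk.py;python3 -m jog '[[0,0,-4,0,0,0]]' >/dev/null; python3 chk.py
```

```text
foot in pan -0.0181 0.0 0.0041 tilt [-6.93 -0.02] t 8.55 F [-11.8   1.9  44.7] w 0.010139028080541885
foot in pan -0.0162 -0.0004 0.0043 tilt [-7.11  0.04] t 8.65 F [-12.2   6.5  36.1] w 0.010347956409610268
foot in pan -0.0136 -0.0007 0.0044 tilt [-7.38  0.09] t 8.75 F [-12.7   5.9  41.6] w 0.011101289133536774
```

Contact is confirmed: ~40 N upward while pushing, stopping at floor height. The foot has crept away from the wall, so I'll raise it slightly, move back toward the wall and touch down lightly.

```bash
python3 -m jog '[[0,0,3,0,0,0],[0,0,3,0,0,0],[-7,1,1,0,0,0],[-6,1,0,0,0,0],[0,0,0,0,0,0]]' >/dev/null; python3 chk.py; python3 -m jog '[[0,0,-2,0,0,0],[0,0,-2,0,0,0]]' >/dev/null; python3 chk.py;python3 -m jog '[[0,0,-1,0,0,0]]' >/dev/null; python3 chk.py
```

```text
foot in pan -0.0282 -0.0002 0.011 tilt [-7.37  0.05] t 9.25 F [ 1.1 -0.1 -0.7] w 0.010083745358914558
foot in pan -0.0276 -0.0 0.007 tilt [-7.45  0.03] t 9.45 F [ 1.5 -0.9 -1.1] w 0.009951564379319496
foot in pan -0.0274 0.0 0.0057 tilt [-7.45  0.03] t 9.55 F [ 0.9 -0.7 -0.6] w 0.009223505201474878
```

```bash
python3 -m jog '[[0,0,-1,0,0,0]]' >/dev/null; python3 chk.py;python3 -m jog '[[0,0,-1,0,0,0]]' >/dev/null; python3 chk.py
python3 - <<'E'
from h import *
s=eyes.grab_frame('scene')[70:230,220:360]; cv2.imwrite('pics/c6.png',cv2.resize(s,None,fx=3.6,fy=3.6,interpolation=2))
E
```

```text
foot in pan -0.0272 0.0 0.0045 tilt [-7.44  0.04] t 9.65 F [ 1.9 -0.3 -1.5] w 0.009935493565547087
foot in pan -0.0269 -0.0002 0.0042 tilt [-7.46  0.07] t 9.75 F [-6.5  3.2 20. ] w 0.009931431725178026
```

View pics/c6.png

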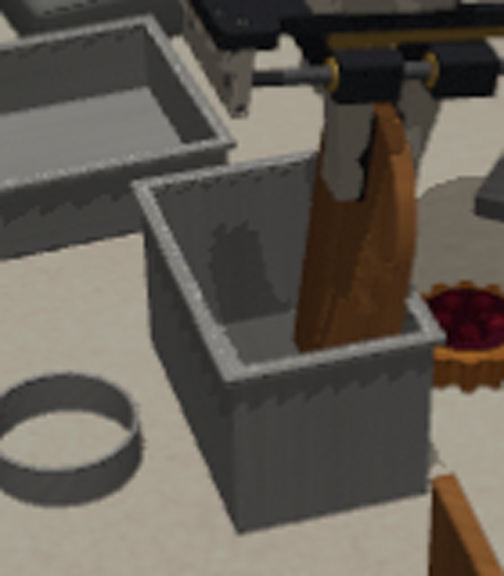

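The board is on the pan floor (touch-down at 20 N), leaning toward the near wall with the pan upright. Releasing it in small steps.

```bash
python3 -m jog '[[0,0,0,0,0,0],[0,0,0,0,0,0]]' 0 5 >/dev/null; python3 chk.py; python3 -m jog '[[0,0,0,0,0,0],[0,0,0,0,0,0],[0,0,0,0,0,0]]' 0.2 >/dev/null; python3 chk.py; python3 -m jog '[[0,0,0,0,0,0],[0,0,0,0,0,0],[0,0,0,0,0,0],[0,0,0,0,0,0]]' 0.5 > /dev/null; python3 chk.py
python3 -m jog '[[-1,0,5,0,0,0],[-2,0,12,0,0,0],[-3,0,20,0,0,0],[-3,0,25,0,0,0],[0,0,30,0,0,0],[0,0,40,0,0,0],[0,0,40,0,0,0],[0,0,0,0,0,0]]'
python3 -m jog '[[0,40,0,0,0,0],[0,45,0,0,0,0],[0,45,0,0,0,0],[0,45,0,0,0,0],[0,45,0,0,0,0],[0,20,0,0,0,0],[0,0,0,0,0,0]]'
python3 - <<'E'
from h import *
s=eyes.grab_frame('scene');t=eyes.grab_frame('top')
c=np.zeros((400,800,3),np.uint8);c[:,:420]=cv2.resize(s[60:380,190:526],(420,400));c[:240,420:]=cv2.resize(t[180:380,300:616],(380,240));cv2.imwrite('pics/c7.png',c)
E
```

```text
foot in pan -0.0272 -0.0002 0.0044 tilt [-7.43  0.07] t 10.0 F [ 0.9  0.3 -0.2] w 0.009852353334742126
foot in pan -0.028 -0.0004 0.0037 tilt [-7.33  0.09] t 10.3 F [ 0.4  0.2 -0.4] w 0.017243452274033354
foot in pan -0.0284 -0.0005 0.0034 tilt [-7.29  0.1 ] t 10.7 F [ 0.9  0.2 -0.1] w 0.04167727963105966
t: 11.5
eef_pos: [0.4654, -0.1642, 0.3097]
ee_rot: [-3.137, 0.125, 3.012]
force: [0.1, 0.5, -0.9]
width: 0.0436
t: 12.2
eef_pos: [0.4632, 0.0824, 0.3129]
ee_rot: [-3.141, 0.132, 3.005]
force: [-0.4, -0.7, 0.4]
width: 0.0437
```

View pics/c7.png

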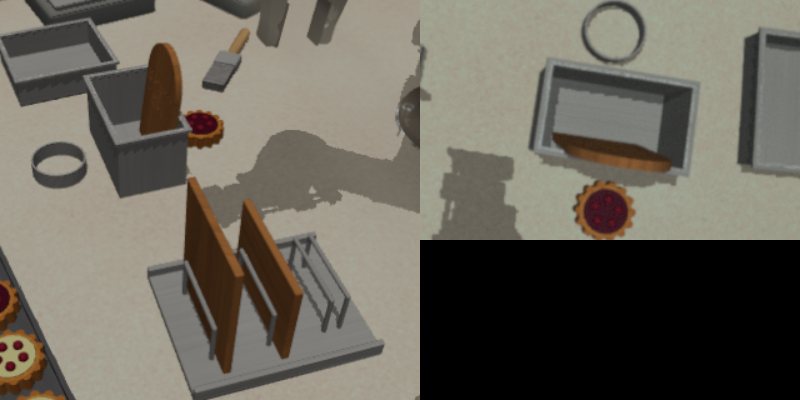

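The board stands in the pan leaning on its near wall, the pan is upright, and the other two boards are still in their slots. The arm is clear of everything, so I'm handing in.

```bash
python3 -c "
from h import *
print(workorder.job_done())"
```

```text
the job is handed in; nothing more can be done
None
```

The arched board is standing in the deep pan, and I handed the job in at about 12 s of the 40 s allowed. I slid it straight up out of its slot and carried it over to the pan. I lowered it with a slight tilt until its foot was on the floor, then opened the fingers in steps.

**Last checks:** The final pictures show the board leaning on the pan's near wall and the pan upright. The square and low boards are still in their slots. The gripper is empty, clear of everything, and reads no contact force beyond noise.

**What did not go cleanly:**
- **First touch-down:** The force reading did not show the contact at first. My test pushes then loaded the foot to about 45 N through the board, well under the 120 N wrist limit, and the foot crept about 10 mm across the floor.
- **Second touch-down:** I lifted it about 6 mm, moved it back toward the wall and set it down again, reading 20 N at contact.
- **Pan position:** The top and scene cameras disagreed by about 10 mm along the pan's length. I aimed between the two, within the 25 mm of free space at each end of the board.

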